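Pack the glazed cruet set into its caddy

ROBOT

A 6-joint arm with a two-finger parallel gripper is mounted at the origin on the work surface. World frame = base frame: x ahead of the robot, y to its left, z up, the work surface at z = 0. Lengths are in m, angles in rad, forces in N, time in s.
With the tool pointing down it reaches from about 0.35 to 0.775 m from the base axis. Payload 7.3 kg.
Tool frame: the origin (TCP) lies on the centre line of the jaws, within the pads' length; the fingertips stand 17 mm ahead of it and the grasp point (between the pads) lies 2 mm behind it (robot.tip_extent is the distance from the TCP to the fingertips, in m); z points along the fingers, y is the line along which they close (so a half turn about z gives the same grasp; the last joint's range is limited). The gripper opens to 92 mm and grips with 3 to 60 N. Pads are 19 mm wide; open, the fingers measure 130 mm over their backs; the gripper's body (75 mm by 190 mm) begins 47 mm behind the grasp point.
Start: joints at [1.109, 0.342, 1.524, -0, 1.275, -0.146], TCP at [0.163, 0.499, 0.244] pointing down, gripper open.
Joint ranges: [-2.53, 2.53], [-0.77, 2.02], [0.04, 2.7], [-1, 4.14], [0.28, 2.66], [-3.11, 3.11]. Speed limits (rad/s): [2.57, 2.57, 3.14, 3.14, 3.14, 3.14].

INTERFACE

Orientations are given as [roll, pitch, yaw] about the fixed x, y, z axes, in that order (R = Rz(yaw) Ry(pitch) Rx(roll)).
In Python, from cell import robot gives the robot as it stands.
- The arm moves only by the tool step_arm, never from a script. Its argument "motion" is a list of rows, each a list of 2 entries, a list of its own where there are three numbers: the shift along the tool's x, y, z in units of 60 mm (1.0 is 60 mm), then the turn about the tool's z in rad. In form: [[[x, y, z], spin], ...]. A call has 1 to 10 rows; each row is the pose to reach, as a shift and turn from the pose commanded when the call began, along the tool's axes at that moment; what a row does not reach only later rows make up. A row lasts 1/8 s, in which the tool goes at most 62.5 mm and 10.7 degrees, less where a joint would pass 70% of its speed; a pose out of reach is approached as far as the arm can. A call with a gripper value outside its range is refused whole. "hand" is the closure in counts, from 0 (fully open) to 255 (shut), set as the call begins (left out, the last holds). The fingers move at their own pace and stop on an object; "squeeze" is the grip in N (left out, the last holds). Time passes only in rows, so rows that repeat a pose let the fingers close. It gives the time, the measured TCP pose, the force, the opening and the grip force at its end, in the units of the state.
- robot.observe(): the state, without advancing time (a new reading comes with each control period).
- robot.read_camera(name): name is "side" or "top"; returns a dict with "pixels" (480x640x3 uint8, red, green, blue), "intrinsics" (3x3 intrinsics, pixels), "k1" (the pictures are not rectified: a ray, as slopes to the right and down, at radius r is drawn at 1 + k1 r^2 times it, then the intrinsics apply), "xyz" and "rotation" of the camera in the world. Camera axes: x right, y up, looking along -z (the intrinsics and any distortion apply to the point x, -y, -z); pixel columns grow to the right and rows downward; lengths in m; the calibration is good to about 2 mm. A picture is of the moment at which its call begins. There is no depth.
- robot.hand_in(): hands the job in; it is judged then, once.
The state is a dict: "time": time; "qpos": joint angles; "qvel": joint speeds; "joint_efforts": joint torques, N m; "tool_pos": TCP position; "tool_rot": TCP orientation; "contact_force": force on the tool from outside, world axes, zero at the start; "torque": the same for the moment, N m; "opening": finger opening in m; "grip_force": force on a finger pad.
Only numpy, scipy, OpenCV 4.12 (cv2) and the standard library are available. Lean on these libraries where they do the work, as an engineer would, in place of code of your own. Each camera call takes 0.05 s, during which the arm holds its last target. There are 200 camera calls.

TASK

Pack the white cruet set into its wooden caddy: the lidded mustard pot, the round salt shaker, the oblong toothpick box and the square oil bottle, each standing upright on the floor of the pocket cut in its own shape and size. Set each piece down rather than dropping it, and leave the open cup and the bud vase, which are not part of the set, standing where they are.

Things in the scene. Friction and masses are not known exactly. Their poses are not given: they have to be found in the camera images.
- pot: Lidded mustard pot, glazed white ceramic, closed, round: body 56 mm across and straight-sided from 6 to 48 mm above its foot, low lid with a ball knob, 68 mm high in all, about 0.16 kg. Stands upright on the table at the start. Origin: centre of its underside, z up.
- shaker: Round salt shaker, glazed white ceramic, 36 mm across, straight-sided from 4 to 52 mm above its foot, closed domed top with six small dark holes, 72 mm high, about 0.10 kg. Stands upright on the table. Origin: centre of its underside, z up.
- oblong: Oblong toothpick box, glazed white ceramic, closed: 64 mm along its x, 28 mm along its y, sides 46 mm high, then a 4 mm lid with a small bar on top, 57 mm high in all, about 0.12 kg. Stands upright on the table. Origin: centre of its underside, z up.
- square: Square oil bottle, glazed white ceramic: body 40 x 40 mm (sides along its x and y) and 60 mm high, then a short round neck with a cork, 79 mm high in all, about 0.14 kg. Stands upright on the table. Origin: centre of its underside, z up.
- cup: Open cup without a lid, white ceramic, round, about 56 mm across the rim and 48 mm high: as wide as the mustard pot but hollow. Not part of the set. Origin: centre of its underside, z up.
- vase: Bud vase, white ceramic, round, 36 mm across, drawn in to a 20 mm neck and flared again to a 28 mm lip with a dark mouth, 70 mm high: as wide as the shaker. Not part of the set. Origin: centre of its underside, z up.
- pocket_pot: Fixed wooden block 90 x 90 x 12 mm in the dark caddy, one of four, 94 mm apart in two rows; which lies in which corner varies. Its top has a centred pocket 8 mm deep with dark felt floor: the large round one, 68 mm across, for the mustard pot. Origin: centre of the underside; pocket floor at z = +4 mm, top at +12 mm; x, y along the edges, z up.
- pocket_shaker: Fixed wooden block 90 x 90 x 12 mm in the dark caddy, one of four, 94 mm apart in two rows; which lies in which corner varies. Its top has a centred pocket 8 mm deep with dark felt floor: the small round one, 50 mm across, for the salt shaker. Origin: centre of the underside; pocket floor at z = +4 mm, top at +12 mm; x, y along the edges, z up.
- pocket_oblong: Fixed wooden block 90 x 90 x 12 mm in the dark caddy, one of four, 94 mm apart in two rows; which lies in which corner varies. Its top has a centred pocket 8 mm deep with dark felt floor: the oblong one, 78 mm along the block's x by 42 mm along its y, for the toothpick box. Origin: centre of the underside; pocket floor at z = +4 mm, top at +12 mm; x, y along the edges, z up.
- pocket_square: Fixed wooden block 90 x 90 x 12 mm in the dark caddy, one of four, 94 mm apart in two rows; which lies in which corner varies. Its top has a centred pocket 8 mm deep with dark felt floor: the square one, 54 x 54 mm, sides parallel to the block's edges, for the oil bottle. Origin: centre of the underside; pocket floor at z = +4 mm, top at +12 mm; x, y along the edges, z up.
Things that resemble listed ones, but are neither listed nor needed, are in the scene too. What is shaped like the shaker but purple or yellow is not meant. Leave any purple look-alike of the square alone.

How it is judged:
By the outcome, as a careful person would: the job done as asked, in the order asked, and still so for the second after the job is handed in, with the robot touching nothing.
It also fails if it takes over 120 s, if anything falls off the work surface, if the arm or the gripper's body presses on something with over 40 N, if the wrist force passes 120 N, or if a joint passes its speed limit or range.

## Working session

There is one attempt and no reset: what is moved stays moved. The work goes in short steps, Python scripts to look and compute and a tool call to move; the robot and the scene stay as the last step left them, time stands still between calls to the robot, and variables do not carry over. Pictures are saved under pics/ and viewed, at most 14 in all, crops included, and the job is handed in when it is done.

Besides the shell and the picture viewer there is one more tool, called after "Request:" in YAML: its name, and indented under it one key for each argument. step_arm: Moves the arm, as the interface text tells. Its arguments: {"type":"object","properties":{"motion":{"type":"array"},"hand":{"type":"number"},"squeeze":{"type":"number"}},"required":["motion"]}

```bash
mkdir -p pics; ls
cat > h.py <<'E'
import numpy as np, cv2
from cell import robot
def shot(name,fn=None):
    c=robot.read_camera(name)
    if fn: cv2.imwrite('pics/'+fn,c['pixels'][:,:,::-1])
    return c
def ray(c,px):
    K=np.array(c['intrinsics'],float);k=c['k1']
    d=np.array([(px[0]-K[0,2])/K[0,0],(px[1]-K[1,2])/K[1,1]]);u=d.copy()
    for _ in range(30): u=d/(1+k*(u@u))
    return np.array(c['xyz']),np.array(c['rotation'])@np.array([u[0],-u[1],-1])
def onz(c,px,z):
    o,d=ray(c,px);return o+d*(z-o[2])/d[2]
def proj(c,p):
    q=np.array(c['rotation']).T@(np.array(p)-np.array(c['xyz']));u=np.array([q[0],-q[1]])/-q[2]
    u=u*(1+c['k1']*(u@u));K=np.array(c['intrinsics']);return K[0,0]*u[0]+K[0,2],K[1,1]*u[1]+K[1,2]
E
python3 - <<'E'
from h import *
for n in('top','side'):
    c=shot(n,n+'0.png');print(n,c['intrinsics'],c['k1'],c['xyz'],c['rotation'])
print(robot.observe())
E
```

```text
pics
top [[543.49256936   0.         325.69181166]
 [  0.         543.49256936 235.30905554]
 [  0.           0.           1.        ]] 0.02824632905423677 [ 0.42389997 -0.00157851  1.31056832] [ 0.07275899 -0.00617269 -1.58902922]
side [[587.23278957   0.         311.46091051]
 [  0.         587.23278957 241.13431576]
 [  0.           0.           1.        ]] 0.009866469100215717 [ 0.35320501 -0.93326184  0.9784862 ] [ 0.78764027  0.01139186 -0.17341658]
{'time': 0.1, 'qpos': array([ 1.10900676e+00,  3.42650572e-01,  1.52492494e+00,  1.56487117e-05,
        1.27538427e+00, -1.45997139e-01]), 'qvel': array([ 2.47148032e-05,  5.96878870e-04, -1.75254890e-03,  1.60564620e-03,
       -1.85119670e-03,  1.58969583e-04]), 'joint_efforts': array([ 2.71117111e-03, -4.32008493e+01, -2.44698125e+01,  7.19421892e-02,
        5.27774740e-02, -4.22177254e-05]), 'tool_pos': array([0.1628707 , 0.49874337, 0.24311452]), 'tool_rot': array([-3.14024225e+00, -2.13693657e-04,  2.82579552e+00]), 'contact_force': array([-0.03095787,  0.90043635,  0.58318647]), 'torque': array([-0.00828277,  0.05082214, -0.01511156]), 'grip_force': 0.0, 'opening': 0.09184065807989171}
```

Rotation is roll/pitch/yaw; fix the helper.

Run:
```python
s=open('h.py').read()
s=s.replace("import numpy as np, cv2","import numpy as np, cv2\nfrom scipy.spatial.transform import Rotation as Ro")
s=s.replace("    if fn:","    c['rotation']=Ro.from_euler('xyz',c['rotation']).as_matrix()\n    if fn:")
open('h.py','w').write(s)
```

```text
(no output)
```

View pics/top0.png

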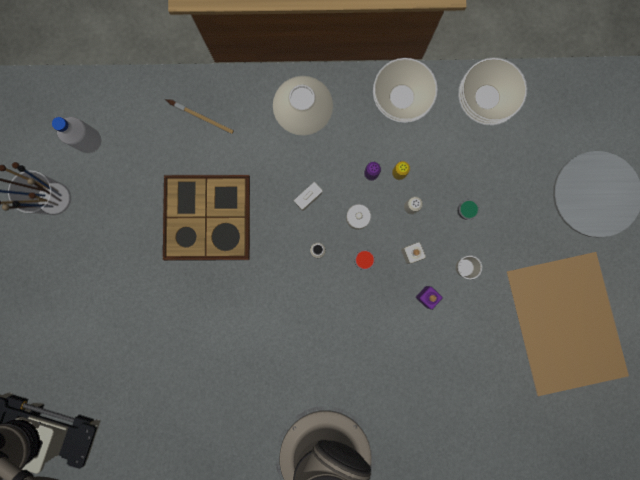

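View pics/side0.png

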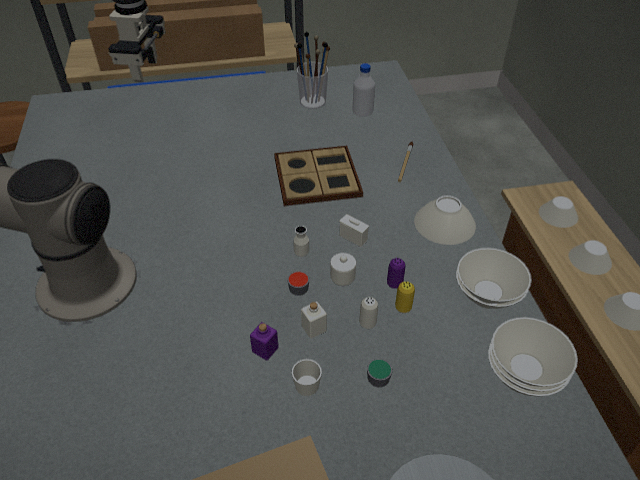

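Run:
```python
from h import *
c=shot('top');im=c['pixels'];s=shot('side')
hsv=cv2.cvtColor(im,cv2.COLOR_RGB2HSV)
roi=np.zeros(im.shape[:2],np.uint8);roi[150:315,285:495]=1
masks={'white':((hsv[...,2]>140)&(hsv[...,1]<60)),'col':(hsv[...,1]>130)}
H={'white':.03,'col':.03}
for n,m in masks.items():
    m=(m*roi).astype(np.uint8)
    m=cv2.morphologyEx(m,cv2.MORPH_CLOSE,np.ones((3,3)))
    for k in cv2.findContours(m,cv2.RETR_EXTERNAL,cv2.CHAIN_APPROX_NONE)[0]:
        if cv2.contourArea(k)<40: continue
        (x,y),(w,h),a=cv2.minAreaRect(k); p=onz(c,(x,y),H[n])
        b=cv2.boxPoints(((x,y),(w,h),a));e=[onz(c,q,.03)[:2] for q in b]
        d=[(e[i+1]-e[i]) for i in(0,1)]
        print(n,(round(x),round(y)),p[:2].round(4),'sides',[ (round(np.hypot(*v)*1e3),round(np.degrees(np.arctan2(v[1],v[0])))) for v in d])
# caddy
wood=((hsv[...,0]>8)&(hsv[...,0]<28)&(hsv[...,1]>60)&(hsv[...,2]>90)).astype(np.uint8)
wood[:170]=0;wood[265:]=0;wood[:,:160]=0;wood[:,255:]=0
cs,hi=cv2.findContours(wood,cv2.RETR_CCOMP,cv2.CHAIN_APPROX_NONE)
for k,h in zip(cs,hi[0]):
    if cv2.contourArea(k)<100: continue
    (x,y),(w,hh),a=cv2.minAreaRect(k);b=cv2.boxPoints(((x,y),(w,hh),a));e=[onz(c,q,.014)[:2] for q in b]
    print('cad',h[3],(round(x),round(y)),onz(c,(x,y),.014)[:2].round(4),[(round(np.hypot(*v)*1e3,1),round(np.degrees(np.arctan2(v[1],v[0])),1)) for v in(e[1]-e[0],e[2]-e[1])])
crop=im[150:315,285:495];A=cv2.resize(crop,None,fx=3.6,fy=3.6,interpolation=cv2.INTER_CUBIC)[:590]
cv2.imwrite('pics/crop1.png',A[:,:,::-1])
crop=s['pixels'][130:400,230:430];cv2.imwrite('pics/crop2.png',cv2.resize(crop,None,fx=2.2,fy=2.2,interpolation=cv2.INTER_CUBIC)[:,:,::-1])
```

```text
white (467, 270) [ 0.4306 -0.3418] sides [(35, -47), (54, -137)]
white (415, 252) [ 0.473  -0.2199] sides [(39, -69), (39, -160)]
white (358, 216) [ 0.5616 -0.0897] sides [(55, -91), (52, 179)]
white (414, 203) [ 0.5902 -0.2221] sides [(28, -91), (29, 178)]
white (308, 195) [0.6133 0.0296] sides [(66, -48), (29, -139)]
col (430, 297) [ 0.3673 -0.2523] sides [(38, -47), (43, -136)]
col (364, 260) [ 0.4583 -0.1015] sides [(40, -46), (40, -136)]
col (468, 209) [ 0.5736 -0.3507] sides [(36, -91), (38, 178)]
col (373, 169) [ 0.6741 -0.1274] sides [(29, -46), (30, -137)]
col (401, 170) [ 0.6705 -0.1929] sides [(44, -46), (32, -137)]
cad -1 (225, 236) [0.5197 0.229 ] [(np.float64(90.6), np.float64(-91.0)), (np.float64(88.6), np.float64(179.6))]
cad 0 (225, 237) [0.5197 0.229 ] [(np.float64(68.8), np.float64(-45.4)), (np.float64(69.7), np.float64(-135.9))]
cad -1 (185, 236) [0.5214 0.324 ] [(np.float64(90.3), np.float64(-91.0)), (np.float64(88.5), np.float64(179.9))]
cad 2 (186, 237) [0.5213 0.3228] [(np.float64(50.1), np.float64(-45.2)), (np.float64(51.0), np.float64(-135.8))]
cad -1 (226, 198) [0.6134 0.2273] [(np.float64(88.7), np.float64(-90.9)), (np.float64(89.5), np.float64(179.5))]
cad 4 (226, 198) [0.6134 0.2273] [(np.float64(55.1), np.float64(-90.9)), (np.float64(55.6), np.float64(179.6))]
cad -1 (186, 198) [0.615  0.3216] [(np.float64(90.8), np.float64(-90.9)), (np.float64(89.4), np.float64(179.8))]
cad 6 (186, 197) [0.615  0.3218] [(np.float64(81.0), np.float64(-1.9)), (np.float64(45.8), np.float64(-92.9))]
```

View pics/crop1.png

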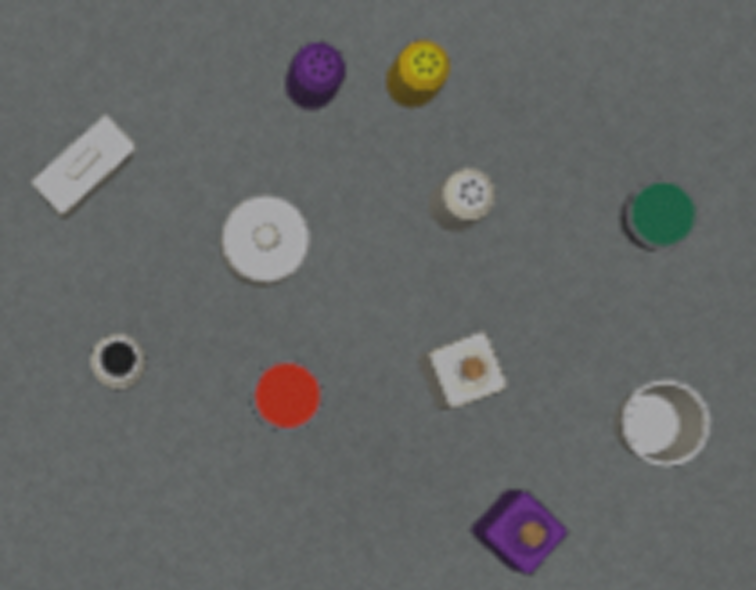

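View pics/crop2.png

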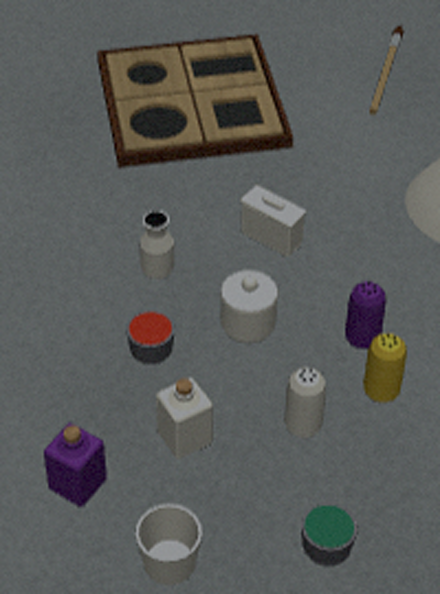

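Top view, candidates for each piece: the pot is (358,216), against the open cup (470,268) and the red (365,260) and green (468,210) lids. The shaker is the white one with holes (415,205), against yellow (401,170), purple (373,171) and the vase with the dark mouth (317,250). The square is white (415,253), against purple (430,298). The oblong is (308,195). The crops confirm these choices. Pockets: pot (225,237), shaker (186,237), oblong (186,198), square (226,198).

```bash
cat >> h.py <<'E'
def go(x,y,z,yaw=None):
    s=robot.observe();R=Ro.from_euler('xyz',s['tool_rot']).as_matrix()
    d=R.T@(np.array([x,y,z])-s['tool_pos'])/.06
    cur=s['tool_rot'][2]
    sp=0 if yaw is None else -((np.radians(yaw)-cur+np.pi/2)%np.pi-np.pi/2)
    print('shift',d.round(3),'spin',round(sp,3),'q6',round(s['qpos'][5],2),'t',s['time'])
def tri(c1,p1,c2,p2):
    o1,d1=ray(c1,p1);o2,d2=ray(c2,p2)
    t=np.linalg.lstsq(np.c_[d1,-d2],o2-o1,rcond=None)[0]
    a,b=o1+t[0]*d1,o2+t[1]*d2;return (a+b)/2,np.linalg.norm(a-b)
E
python3 - <<'E'
from h import *
c=shot('top');s=shot('side');im=s['pixels'];hsv=cv2.cvtColor(im,cv2.COLOR_RGB2HSV)
wood=((hsv[...,0]>8)&(hsv[...,0]<28)&(hsv[...,1]>60)&(hsv[...,2]>80)).astype(np.uint8)
wood[:145]=0;wood[205:]=0;wood[:,:270]=0;wood[:,365:]=0
cs,hi=cv2.findContours(wood,cv2.RETR_CCOMP,cv2.CHAIN_APPROX_NONE)
top=[(225,236),(185,236),(226,198),(186,198)]
ht=cv2.cvtColor(c['pixels'],cv2.COLOR_RGB2HSV);wt=((ht[...,0]>8)&(ht[...,0]<28)&(ht[...,1]>60)&(ht[...,2]>90)).astype(np.uint8)
wt[:170]=0;wt[265:]=0;wt[:,:160]=0;wt[:,255:]=0
def cen(cc):
    h=cv2.convexHull(cc);ap=cv2.approxPolyDP(h,6,True)[:,0].astype(float)
    if len(ap)!=4: return None
    # diagonal crossing
    a,b,d,e=ap; l=np.cross(np.cross([*a,1],[*d,1]),np.cross([*b,1],[*e,1]));return l[:2]/l[2]
A=[cen(k) for k in cs if cv2.contourArea(k)>200];B=[cen(k) for k in cv2.findContours(wt,cv2.RETR_EXTERNAL,cv2.CHAIN_APPROX_NONE)[0] if cv2.contourArea(k)>200]
for b in B:
    if b is None: print('none');continue
    r=[(tri(c,b,s,a)) for a in A if a is not None]
    p,g=min(r,key=lambda v:v[1]);print(b.round(1),p.round(4),g.round(4))
# pieces: white blobs in side, compare predicted foot/body centre
for n,(x,y,h) in dict(pot=(.560,-.0884,.024),shaker=(.585,-.215,.03),oblong=(.610,.0291,.025),square=(.4718,-.2148,.03)).items():
    u=np.array(proj(s,(x,y,h)));v=u.round().astype(int)
    w=im[v[1]-45:v[1]+45,v[0]-40:v[0]+40];m=((w.max(2)>105)&(w.max(2).astype(int)-w.min(2)<45)).astype(np.uint8)
    N,L,st,ce=cv2.connectedComponentsWithStats(m);i=L[45,40]
    print(n,u.round(1),'blob',st[i]+np.array([v[0]-40,v[1]-45,0,0,0]), 'pred foot',np.round(proj(s,(x,y,0)),1),'z/65',np.round(proj(s,(x,y,.065)),1))
go(.560,-.0884,.12,0)
E
```

```text
[225.  236.5] [0.5192 0.2286 0.0164] 0.0007
[185. 236.] [ 0.5328  0.3479 -0.0823] 0.0059
[225.5 197. ] [0.6149 0.2269 0.0162] 0.0012
[186.  197.5] [0.6146 0.321  0.0164] 0.0001
pot [342.8 270.1] blob [330 252  26  21 408] pred foot [342.5 277.4] z/65 [343.3 257.3]
shaker [367.9 311.7] blob [ 328  267   80   90 6933] pred foot [367.1 320.7] z/65 [368.9 300.8]
oblong [353.2 230.4] blob [ 313  185   80   90 6390] pred foot [352.8 238. ] z/65 [353.9 217.8]
square [313.3 319.7] blob [301 301  26  21 271] pred foot [313.4 328.6] z/65 [313.1 308.8]
shift [-9.33  -7.249  2.061] spin -0.316 q6 -0.15 t 0.3
```

Request:
step_arm:
  motion:
    - [[-9.33, -7.25, 1.5], -0.316]
    - [[-9.33, -7.25, 1.5], -0.316]
    - [[-9.33, -7.25, 1.5], -0.316]
    - [[-9.33, -7.25, 1.5], -0.316]
    - [[-9.33, -7.25, 1.5], -0.316]
    - [[-9.33, -7.25, 1.5], -0.316]
    - [[-9.33, -7.25, 1.5], -0.316]
    - [[-9.33, -7.25, 1.5], -0.316]
    - [[-9.33, -7.25, 1.5], -0.316]
    - [[-9.33, -7.25, 1.5], -0.316]
  hand: 0
  squeeze: 15

```text
time: 1.55
tool_pos: [0.5086, -0.0126, 0.1655]
tool_rot: [3.141, 0.001, 3.141]
contact_force: [0.2, 1.0, 0.3]
opening: 0.0918
grip_force: 0.0
```

Run:
```python
from h import *
s=robot.observe();print(s['tool_pos'],s['tool_rot'],s['contact_force'])
go(.560,-.0884,.13,0)
```

```text
[ 0.50862995 -0.01260052  0.16547695] [3.14138693e+00 5.99056172e-04 3.14135080e+00] [0.15955167 0.95978978 0.26775254]
shift [-0.856 -1.263  0.592] spin -0.0 q6 -1.75 t 1.55
```

Request:
step_arm:
  motion:
    - [[-0.86, -1.26, 0.59], 0]
    - [[-0.86, -1.26, 0.59], 0]
    - [[-0.86, -1.26, 0.59], 0]
    - [[-0.86, -1.26, 0.59], 0]
    - [[-0.86, -1.26, 0.59], 0]

```text
time: 2.17
tool_pos: [0.559, -0.0852, 0.1308]
tool_rot: [3.142, 0.001, -3.14]
contact_force: [0.4, -0.2, 0.3]
opening: 0.0918
grip_force: 0.0
```

Run:
```python
from h import *
go(.560,-.0884,.030,0)
c=shot('side');t=shot('top')
a=cv2.resize(c['pixels'][190:330,250:420],None,fx=2.3,fy=2.3);b=cv2.resize(t['pixels'][150:290,290:430],None,fx=2.3,fy=2.3)
cv2.imwrite('pics/p3.png',np.hstack([a,b])[:,:,::-1])
```

```text
shift [-0.016 -0.054  1.681] spin 0.001 q6 -1.86 t 2.175
```

View pics/p3.png

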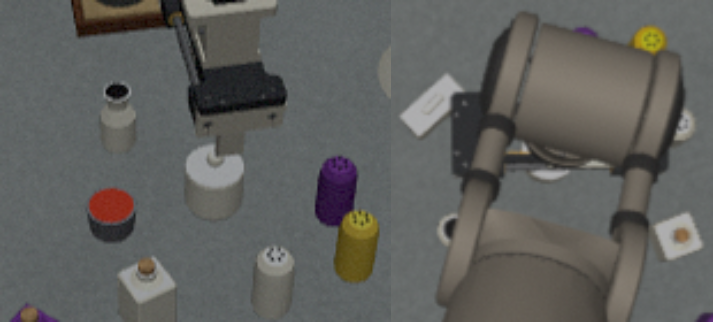

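The picture shows the fingers above the pot, with the near finger at crop (230,145) and the knob at (217,157). The finger stands nearer the camera and higher, so that offset is expected. Now descending.

Request:
step_arm:
  motion:
    - [[-0.02, -0.05, 0.6], 0]
    - [[-0.02, -0.05, 1.2], 0]
    - [[-0.02, -0.05, 1.68], 0]
    - [[-0.02, -0.05, 1.68], 0]
    - [[-0.02, -0.05, 1.68], 0]

```text
time: 2.9
tool_pos: [0.5612, -0.0891, 0.0307]
tool_rot: [-3.141, 0.002, -3.141]
contact_force: [0.4, 0.8, 0.7]
opening: 0.0916
grip_force: 0.0
```

Request:
step_arm:
  motion:
    - [[0, 0, 0], 0]
    - [[0, 0, 0], 0]
    - [[0, 0, 0], 0]
    - [[0, 0, 0], 0]
    - [[0, 0, 0], 0]
    - [[0, 0, 0], 0]
  hand: 255
  squeeze: 15

```text
time: 3.65
tool_pos: [0.5605, -0.0891, 0.0296]
tool_rot: [3.141, 0.0, -3.141]
contact_force: [-0.9, 2.1, 3.4]
opening: 0.0555
grip_force: 15.0
```

Request:
step_arm:
  motion:
    - [[0, 0, -0.3], 0]
    - [[0, 0, -1.0], 0]
    - [[0, 0, -2.0], 0]
    - [[0, 0, -2.0], 0]

```text
time: 4.15
tool_pos: [0.5629, -0.0901, 0.1539]
tool_rot: [-3.139, 0.009, -3.141]
contact_force: [-0.2, 0.1, -3.3]
opening: 0.0554
grip_force: 15.0
```

Run:
```python
from h import *
go(.5195,.2288,.150,-1)
```

```text
shift [0.723 5.315 0.043] spin 0.018 q6 -1.86 t 4.15
```

Request:
step_arm:
  motion:
    - [[0.3, 2, 0.04], 0.02]
    - [[0.72, 5.32, 0.04], 0.02]
    - [[0.72, 5.32, 0.04], 0.02]
    - [[0.72, 5.32, 0.04], 0.02]
    - [[0.72, 5.32, 0.04], 0.02]
    - [[0.72, 5.32, 0.04], 0.02]
    - [[0.72, 5.32, 0.04], 0.02]
    - [[0.72, 5.32, 0.04], 0.02]
    - [[0.72, 5.32, 0.04], 0.02]

```text
time: 5.28
tool_pos: [0.5176, 0.2284, 0.1469]
tool_rot: [-3.141, -0.0, 3.12]
contact_force: [-0.2, 0.1, -1.3]
opening: 0.0553
grip_force: 15.0
```

Run:
```python
from h import *
go(.5195,.2288,.043,-1)
```

```text
shift [-0.032  0.007  1.731] spin -0.005 q6 -1.27 t 5.275
```

Request:
step_arm:
  motion:
    - [[-0.03, 0, 0.8], 0]
    - [[-0.03, 0, 1.5], 0]
    - [[-0.03, 0, 1.73], 0]
    - [[-0.03, 0, 1.73], 0]
    - [[-0.03, 0, 1.73], 0]

```text
time: 5.9
tool_pos: [0.5203, 0.2301, 0.0449]
tool_rot: [3.141, 0.003, 3.122]
contact_force: [-0.4, -0.1, -2.5]
opening: 0.0553
grip_force: 15.0
```

Request:
step_arm:
  motion:
    - [[0, 0, 0.03], 0]
    - [[0, 0, 0.05], 0]
    - [[0, 0, 0.07], 0]
    - [[0, 0, 0.07], 0]

```text
time: 6.4
tool_pos: [0.5192, 0.2301, 0.0396]
tool_rot: [3.141, 0.001, 3.122]
contact_force: [-1.3, -0.5, 2.9]
opening: 0.0554
grip_force: 15.0
```

Request:
step_arm:
  motion:
    - [[0, 0, 0.01], 0]
    - [[0, 0, 0.01], 0]
    - [[0, 0, 0.01], 0]

```text
time: 6.78
tool_pos: [0.5192, 0.2301, 0.0396]
tool_rot: [3.141, 0.001, 3.122]
contact_force: [-2.9, -1.2, 8.5]
opening: 0.0554
grip_force: 15.0
```

Request:
step_arm:
  motion:
    - [[0, 0, 0], 0]
    - [[0, 0, 0], 0]
    - [[0, 0, 0], 0]
    - [[0, 0, 0], 0]
    - [[0, 0, -0.6], 0]
    - [[0, 0, -1.2], 0]
    - [[0, 0, -2.0], 0]
    - [[0, 0, -2.0], 0]
    - [[0, 0, -2.0], 0]
  hand: 0

```text
time: 7.9
tool_pos: [0.5185, 0.2298, 0.1578]
tool_rot: [-3.141, -0.001, 3.122]
contact_force: [0.4, 0.2, 0.0]
opening: 0.0918
grip_force: 0.0
```

Run:
```python
from h import *
go(.585,-.215,.16,0)
```

```text
shift [-1.255 -7.39  -0.036] spin -0.02 q6 -1.27 t 7.9
```

Request:
step_arm:
  motion:
    - [[-1.26, -7.39, -0.04], -0.02]
    - [[-1.26, -7.39, -0.04], -0.02]
    - [[-1.26, -7.39, -0.04], -0.02]
    - [[-1.26, -7.39, -0.04], -0.02]
    - [[-1.26, -7.39, -0.04], -0.02]
    - [[-1.26, -7.39, -0.04], -0.02]
    - [[-1.26, -7.39, -0.04], -0.02]
    - [[-1.26, -7.39, -0.04], -0.02]
    - [[-1.26, -7.39, -0.04], -0.02]
    - [[-1.26, -7.39, -0.04], -0.02]

```text
time: 9.15
tool_pos: [0.5854, -0.213, 0.16]
tool_rot: [3.14, -0.002, -3.14]
contact_force: [0.1, 0.2, 0.1]
opening: 0.0917
grip_force: 0.0
```

Run:
```python
from h import *
c=shot('side')
cv2.imwrite('pics/p4.png',np.hstack([cv2.resize(c['pixels'][140:360,260:440],None,fx=2.3,fy=2.3)])[:,:,::-1])
c=shot('top');x=cv2.resize(c['pixels'][170:265,160:255],None,fx=4,fy=4);cv2.imwrite('pics/p5.png',x[:,:,::-1])
go(.585,-.215,.035,0)
```

```text
shift [ 0.012 -0.035  2.095] spin 0.002 q6 -2.05 t 9.25
```

View pics/p4.png

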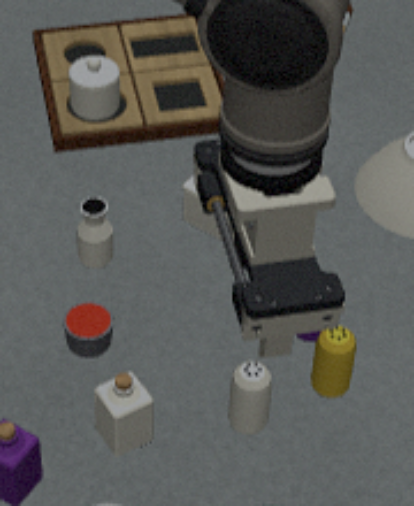

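View pics/p5.png

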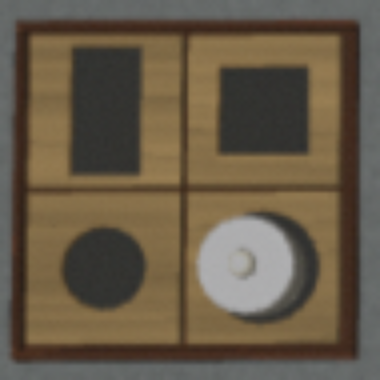

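Picture 1: the pot stands in its pocket at side px (301,175), and the shaker's holes at (370,301) match the predicted (369,299). Picture 2: the pot is seated within its round pocket.

Request:
step_arm:
  motion:
    - [[0.01, -0.03, 0.6], 0]
    - [[0.01, -0.03, 1.3], 0]
    - [[0.01, -0.03, 2.1], 0]
    - [[0.01, -0.03, 2.1], 0]
    - [[0.01, -0.03, 2.1], 0]

```text
time: 9.88
tool_pos: [0.5863, -0.2165, 0.0367]
tool_rot: [-3.141, 0.002, -3.14]
contact_force: [-0.3, 0.1, -0.5]
opening: 0.0919
grip_force: 0.0
```

Request:
step_arm:
  motion:
    - [[0, 0, 0], 0]
    - [[0, 0, 0], 0]
    - [[0, 0, 0], 0]
    - [[0, 0, 0], 0]
    - [[0, 0, 0], 0]
    - [[0, 0, 0], 0]
    - [[0, 0, 0], 0]
  hand: 255

```text
time: 10.75
tool_pos: [0.5852, -0.2168, 0.0348]
tool_rot: [-3.141, 0.0, -3.141]
contact_force: [0.0, -0.9, 0.1]
opening: 0.0354
grip_force: 15.0
```

Request:
step_arm:
  motion:
    - [[0, 0, -0.3], 0]
    - [[0, 0, -1.0], 0]
    - [[0, 0, -2.0], 0]
    - [[0, 0, -2.0], 0]
    - [[0, 0, -2.0], 0]

```text
time: 11.38
tool_pos: [0.5849, -0.2164, 0.1552]
tool_rot: [3.141, 0.0, -3.141]
contact_force: [0.3, 0.2, -1.7]
opening: 0.0357
grip_force: 15.0
```

Run:
```python
from h import *
go(.521,.323,.155,89)
```

```text
shift [1.062e+00 8.991e+00 4.000e-03] spin -1.553 q6 -2.05 t 11.375
```

Request:
step_arm:
  motion:
    - [[1.06, 8.99, 0], 1.588]
    - [[1.06, 8.99, 0], 1.588]
    - [[1.06, 8.99, 0], 1.588]
    - [[1.06, 8.99, 0], 1.588]
    - [[1.06, 8.99, 0], 1.588]
    - [[1.06, 8.99, 0], 1.588]
    - [[1.06, 8.99, 0], 1.588]
    - [[1.06, 8.99, 0], 1.588]
    - [[1.06, 8.99, 0], 1.588]
    - [[1.06, 8.99, 0], 1.588]

```text
time: 12.62
tool_pos: [0.5193, 0.3259, 0.1528]
tool_rot: [-3.138, 0.001, 1.557]
contact_force: [-0.4, -0.0, -1.2]
opening: 0.0357
grip_force: 15.0
```

Run:
```python
from h import *
go(.521,.323,.155,89)
```

```text
shift [-0.048  0.029 -0.036] spin 0.003 q6 0.45 t 12.625
```

Request:
step_arm:
  motion:
    - [[0, 0, 0.6], 0]
    - [[0, 0, 1.2], 0]
    - [[0, 0, 1.72], 0]
    - [[0, 0, 1.72], 0]
    - [[0, 0, 1.72], 0]
    - [[0, 0, 1.72], 0]

```text
time: 13.38
tool_pos: [0.5223, 0.3228, 0.0531]
tool_rot: [3.14, -0.001, 1.554]
contact_force: [1.0, 0.4, -1.8]
opening: 0.0359
grip_force: 15.0
```

Run:
```python
from h import *
go(.521,.323,.045,89)
```

```text
shift [ 0.002 -0.022  0.135] spin 0.001 q6 0.45 t 13.375
```

Floor contact is expected at z≈0.0448 (0.0348 + 0.010).

Request:
step_arm:
  motion:
    - [[0, -0.02, 0.05], 0]
    - [[0, -0.02, 0.1], 0]
    - [[0, -0.02, 0.14], 0]
    - [[0, -0.02, 0.16], 0]
    - [[0, -0.02, 0.16], 0]
    - [[0, -0.02, 0.16], 0]

```text
time: 14.12
tool_pos: [0.5202, 0.3229, 0.0446]
tool_rot: [3.141, -0.0, 1.554]
contact_force: [-6.4, -3.4, 18.3]
opening: 0.0357
grip_force: 15.0
```

Request:
step_arm:
  motion:
    - [[0, 0, -0.02], 0]
    - [[0, 0, -0.02], 0]

```text
time: 14.38
tool_pos: [0.5202, 0.3228, 0.0447]
tool_rot: [3.141, -0.0, 1.554]
contact_force: [-3.7, -2.4, 8.9]
opening: 0.0356
grip_force: 15.0
```

Request:
step_arm:
  motion:
    - [[0, 0, 0], 0]
    - [[0, 0, 0], 0]
    - [[0, 0, 0], 0]
    - [[0, 0, 0], 0]
    - [[0, 0, -0.6], 0]
    - [[0, 0, -1.2], 0]
    - [[0, 0, -2.0], 0]
    - [[0, 0, -2.0], 0]
    - [[0, 0, -2.0], 0]
  hand: 0

```text
time: 15.5
tool_pos: [0.5199, 0.3226, 0.1628]
tool_rot: [-3.141, 0.0, 1.554]
contact_force: [-0.1, -0.6, -0.4]
opening: 0.0918
grip_force: 0.0
```

Run:
```python
from h import *
# refine oblong & square top faces
c=shot('top');v=c['pixels'];m=((v.min(2)>130)&(v.max(2).astype(int)-v.min(2)<45)).astype(np.uint8);m=cv2.morphologyEx(m,cv2.MORPH_CLOSE,np.ones((5,5)))
for n,(x0,y0),z in(('oblong',(308,195),.05),('square',(415,253),.06)):
    w=m[y0-25:y0+25,x0-25:x0+25];k=max(cv2.findContours(w,cv2.RETR_EXTERNAL,cv2.CHAIN_APPROX_NONE)[0],key=cv2.contourArea)
    r=cv2.minAreaRect(k);b=cv2.boxPoints(r)+[x0-25,y0-25];e=np.array([onz(c,q,z)[:2] for q in b]);d=[e[1]-e[0],e[2]-e[1]]
    print(n,e.mean(0).round(4),[(np.hypot(*u).round(4),np.degrees(np.arctan2(u[1],u[0])).round(1)) for u in d])
go(.610,.029,.155,-49)
```

```text
oblong [0.6103 0.0292] [(np.float64(0.0647), np.float64(-45.7)), (np.float64(0.0299), np.float64(-136.2))]
square [ 0.4718 -0.2146] [(np.float64(0.0382), np.float64(-69.3)), (np.float64(0.0383), np.float64(-159.9))]
shift [-4.864  1.589  0.119] spin -0.733 q6 0.45 t 15.55
```

Request:
step_arm:
  motion:
    - [[-4.86, 1.59, 0.1], -0.768]
    - [[-4.86, 1.59, 0.1], -0.768]
    - [[-4.86, 1.59, 0.1], -0.768]
    - [[-4.86, 1.59, 0.1], -0.768]
    - [[-4.86, 1.59, 0.1], -0.768]
    - [[-4.86, 1.59, 0.1], -0.768]
    - [[-4.86, 1.59, 0.1], -0.768]
    - [[-4.86, 1.59, 0.1], -0.768]

```text
time: 16.55
tool_pos: [0.6101, 0.0312, 0.1567]
tool_rot: [-3.141, -0.001, 2.323]
contact_force: [0.9, 0.4, 0.3]
opening: 0.0918
grip_force: 0.0
```

Run:
```python
from h import *
c=shot('top');x=cv2.resize(c['pixels'][170:265,160:255],None,fx=4,fy=4)
c=shot('side');y=cv2.resize(c['pixels'][140:260,260:400],None,fx=3,fy=3);y=cv2.copyMakeBorder(y,0,20,0,0,cv2.BORDER_CONSTANT)
cv2.imwrite('pics/p6.png',np.hstack([x,y[:380]])[:,:,::-1])
go(.6103,.0292,.030,-47)
```

```text
shift [-0.027 -0.023  2.118] spin 0.002 q6 -0.83 t 16.65
```

View pics/p6.png

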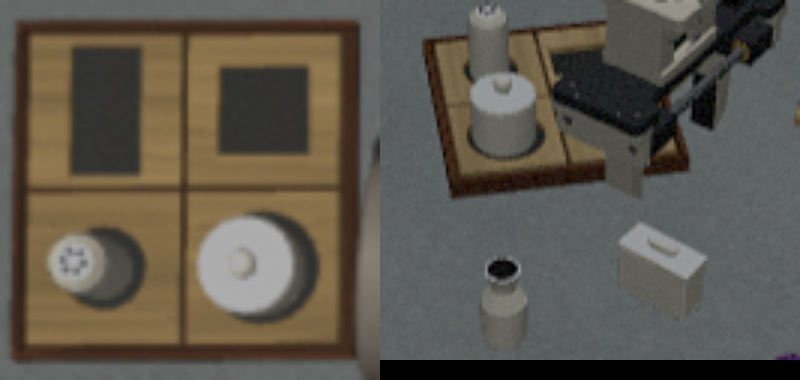

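The shaker stands at crop (75,262) and the pot at (240,262), both seated in their pockets. The vase is at (503,310) in the side crop, untouched, and the oblong is beneath the gripper.

Request:
step_arm:
  motion:
    - [[-0.02, -0.02, 0.6], 0]
    - [[-0.02, -0.02, 1.3], 0]
    - [[-0.02, -0.02, 2.1], 0]
    - [[-0.02, -0.02, 2.1], 0]
    - [[-0.02, -0.02, 2.1], 0]
    - [[-0.02, -0.02, 2.1], 0]

```text
time: 17.4
tool_pos: [0.6121, 0.0281, 0.0337]
tool_rot: [3.139, 0.003, 2.322]
contact_force: [0.8, -0.5, 0.2]
opening: 0.0913
grip_force: 0.0
```

Request:
step_arm:
  motion:
    - [[0, 0, 0], 0]
    - [[0, 0, 0], 0]
    - [[0, 0, 0], 0]
    - [[0, 0, 0], 0]
    - [[0, 0, 0], 0]
    - [[0, 0, 0], 0]
    - [[0, 0, 0], 0]
    - [[0, 0, 0], 0]
  hand: 255

```text
time: 18.4
tool_pos: [0.6107, 0.0279, 0.0312]
tool_rot: [3.141, -0.0, 2.322]
contact_force: [-0.6, 0.3, -0.4]
opening: 0.028
grip_force: 14.9
```

Request:
step_arm:
  motion:
    - [[0, 0, -0.3], 0]
    - [[0, 0, -1.0], 0]
    - [[0, 0, -2.0], 0]
    - [[0, 0, -2.0], 0]
    - [[0, 0, -2.0], 0]

```text
time: 19.02
tool_pos: [0.6103, 0.0279, 0.1517]
tool_rot: [3.141, 0.0, 2.322]
contact_force: [-0.3, -0.3, -1.5]
opening: 0.0279
grip_force: 14.8
```

Run:
```python
from h import *
go(.6148,.3212,.153,-1)
```

```text
shift [ 3.522  3.391 -0.022] spin -0.802 q6 -0.83 t 19.025
```

Request:
step_arm:
  motion:
    - [[3.52, 3.39, -0.02], -0.802]
    - [[3.52, 3.39, -0.02], -0.802]
    - [[3.52, 3.39, -0.02], -0.802]
    - [[3.52, 3.39, -0.02], -0.802]
    - [[3.52, 3.39, -0.02], -0.802]
    - [[3.52, 3.39, -0.02], -0.802]
    - [[3.52, 3.39, -0.02], -0.802]
    - [[3.52, 3.39, -0.02], -0.802]

```text
time: 20.02
tool_pos: [0.6153, 0.3195, 0.1518]
tool_rot: [-3.141, -0.001, 3.122]
contact_force: [-0.2, 0.8, -0.8]
opening: 0.0281
grip_force: 14.8
```

Request:
step_arm:
  motion:
    - [[0, 0, 0.6], 0]
    - [[0, 0, 1.2], 0]
    - [[0, 0, 1.67], 0]
    - [[0, 0, 1.67], 0]
    - [[0, 0, 1.67], 0]
    - [[0, 0, 1.67], 0]

```text
time: 20.78
tool_pos: [0.6163, 0.3211, 0.0542]
tool_rot: [3.14, 0.003, 3.123]
contact_force: [0.1, 0.1, -1.5]
opening: 0.028
grip_force: 14.8
```

Run:
```python
from h import *
go(.6148,.3212,.041,-1)
```

```text
shift [0.025 0.001 0.22 ] spin -0.001 q6 -1.18 t 20.775
```

Settled z should be ≈0.052, and contact is expected at ≈0.041.

Request:
step_arm:
  motion:
    - [[0.02, 0, 0.06], 0]
    - [[0.02, 0, 0.12], 0]
    - [[0.02, 0, 0.16], 0]
    - [[0.02, 0, 0.18], 0]
    - [[0.02, 0, 0.19], 0]
    - [[0.02, 0, 0.19], 0]

```text
time: 21.52
tool_pos: [0.6139, 0.3211, 0.0412]
tool_rot: [3.142, -0.0, 3.124]
contact_force: [-1.9, 0.2, 2.5]
opening: 0.0277
grip_force: 14.9
```

Request:
step_arm:
  motion:
    - [[0, 0, 0], 0]
    - [[0, 0, 0], 0]
    - [[0, 0, 0], 0]
    - [[0, 0, 0], 0]
    - [[0, 0, -0.6], 0]
    - [[0, 0, -1.2], 0]
    - [[0, 0, -2.0], 0]
    - [[0, 0, -2.0], 0]
    - [[0, 0, -2.0], 0]
  hand: 120

```text
time: 22.65
tool_pos: [0.6137, 0.3209, 0.1604]
tool_rot: [-3.141, -0.001, 3.124]
contact_force: [0.1, -0.3, -0.6]
opening: 0.0485
grip_force: 0.0
```

Run:
```python
from h import *
go(.4718,-.2146,.16,20.5)
```

```text
shift [ 2.206 -8.966  0.009] spin -0.376 q6 -1.18 t 22.65
```

Request:
step_arm:
  motion:
    - [[2.2, -8.97, 0], -0.376]
    - [[2.2, -8.97, 0], -0.376]
    - [[2.2, -8.97, 0], -0.376]
    - [[2.2, -8.97, 0], -0.376]
    - [[2.2, -8.97, 0], -0.376]
    - [[2.2, -8.97, 0], -0.376]
    - [[2.2, -8.97, 0], -0.376]
    - [[2.2, -8.97, 0], -0.376]
    - [[2.2, -8.97, 0], -0.376]
    - [[2.2, -8.97, 0], -0.376]
  hand: 0

```text
time: 23.9
tool_pos: [0.4708, -0.2176, 0.1592]
tool_rot: [3.14, -0.002, -2.789]
contact_force: [-0.4, 0.8, 0.8]
opening: 0.092
grip_force: 0.0
```

Request:
step_arm:
  motion:
    - [[2.2, 0, 0], 0]
  hand: 300

```text
out of range
```

Run:
```python
from h import *
c=shot('top');x=cv2.resize(c['pixels'][170:265,160:255],None,fx=4,fy=4)
c=shot('side');y=cv2.resize(c['pixels'][140:266,260:400],None,fx=3,fy=3)
cv2.imwrite('pics/p7.png',np.hstack([x,y[:380]if len(y)>=380 else cv2.copyMakeBorder(y,0,380-len(y),0,0,cv2.BORDER_CONSTANT)])[:,:,::-1])
go(.4718,-.2146,.038,20.5)
```

```text
shift [-0.004 -0.009  2.025] spin -0.001 q6 -2.5 t 24.0
```

View pics/p7.png

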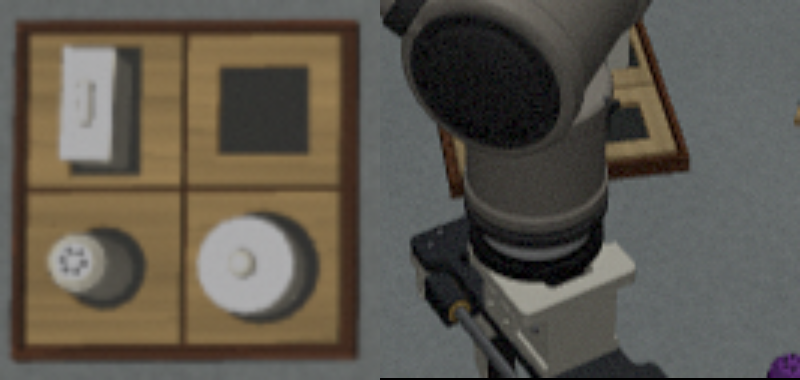

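The oblong stands in its pocket at crop (88,105), and the shaker and pot haven't moved. My extra call with `hand` 300 was a mistake: that value is out of range, so it was refused whole and nothing moved. Now descending on the square.

Request:
step_arm:
  motion:
    - [[0, -0.01, 0.6], 0]
    - [[0, -0.01, 1.3], 0]
    - [[0, -0.01, 2.0], 0]
    - [[0, -0.01, 2.02], 0]
    - [[0, -0.01, 2.02], 0]
    - [[0, -0.01, 2.02], 0]

```text
time: 24.75
tool_pos: [0.4738, -0.2154, 0.0413]
tool_rot: [-3.139, 0.002, -2.783]
contact_force: [-0.6, -0.1, 0.3]
opening: 0.0915
grip_force: 0.0
```

Request:
step_arm:
  motion:
    - [[0, 0, 0], 0]
    - [[0, 0, 0], 0]
    - [[0, 0, 0], 0]
    - [[0, 0, 0], 0]
    - [[0, 0, 0], 0]
    - [[0, 0, 0], 0]
    - [[0, 0, 0], 0]
  hand: 255

```text
time: 25.62
tool_pos: [0.4726, -0.2152, 0.0395]
tool_rot: [3.141, -0.0, -2.783]
contact_force: [-0.1, -1.2, 0.3]
opening: 0.0399
grip_force: 15.0
```

Request:
step_arm:
  motion:
    - [[0, 0, -0.3], 0]
    - [[0, 0, -1.0], 0]
    - [[0, 0, -2.0], 0]
    - [[0, 0, -2.2], 0]
    - [[0, 0, -2.2], 0]

```text
time: 26.25
tool_pos: [0.4727, -0.2153, 0.1718]
tool_rot: [-3.141, 0.001, -2.783]
contact_force: [0.0, 0.2, -2.0]
opening: 0.0394
grip_force: 15.0
```

Run:
```python
from h import *
go(.6142,.2271,.17,-1)
```

```text
shift [-4.794  6.078  0.029] spin 0.376 q6 -2.5 t 26.25
```

Request:
step_arm:
  motion:
    - [[-4.79, 6.08, 0.03], 0.376]
    - [[-4.79, 6.08, 0.03], 0.376]
    - [[-4.79, 6.08, 0.03], 0.376]
    - [[-4.79, 6.08, 0.03], 0.376]
    - [[-4.79, 6.08, 0.03], 0.376]
    - [[-4.79, 6.08, 0.03], 0.376]
    - [[-4.79, 6.08, 0.03], 0.376]
    - [[-4.79, 6.08, 0.03], 0.376]
    - [[-4.79, 6.08, 0.03], 0.376]
    - [[-4.79, 6.08, 0.03], 0.376]

```text
time: 27.5
tool_pos: [0.6129, 0.2264, 0.1675]
tool_rot: [-3.14, -0.004, 3.124]
contact_force: [-0.0, -0.6, -1.0]
opening: 0.0399
grip_force: 15.0
```

Request:
step_arm:
  motion:
    - [[0, 0, 0.6], 0]
    - [[0, 0, 1.2], 0]
    - [[0, 0, 1.8], 0]
    - [[0, 0, 1.83], 0]
    - [[0, 0, 1.83], 0]
    - [[0, 0, 1.83], 0]

```text
time: 28.25
tool_pos: [0.615, 0.227, 0.062]
tool_rot: [3.141, 0.003, 3.123]
contact_force: [-0.2, -0.5, 0.1]
opening: 0.0401
grip_force: 15.0
```

Run:
```python
from h import *
go(.6142,.2271,.0495,-1)
```

```text
shift [0.015 0.001 0.209] spin -0.001 q6 -1.32 t 28.25
```

Request:
step_arm:
  motion:
    - [[0.01, 0, 0.06], 0]
    - [[0.01, 0, 0.12], 0]
    - [[0.01, 0, 0.15], 0]
    - [[0.01, 0, 0.17], 0]
    - [[0.01, 0, 0.18], 0]
    - [[0.01, 0, 0.18], 0]

```text
time: 29.0
tool_pos: [0.6134, 0.2272, 0.0496]
tool_rot: [3.141, 0.0, 3.124]
contact_force: [-1.9, -0.7, 1.9]
opening: 0.0397
grip_force: 15.0
```

Request:
step_arm:
  motion:
    - [[0, 0, 0], 0]
    - [[0, 0, 0], 0]
    - [[0, 0, 0], 0]
    - [[0, 0, 0], 0]
    - [[0, 0, -0.6], 0]
    - [[0, 0, -1.2], 0]
    - [[0, 0, -2.0], 0]
    - [[0, 0, -2.5], 0]
    - [[0, 0, -2.5], 0]
  hand: 95

```text
time: 30.12
tool_pos: [0.6146, 0.2275, 0.2023]
tool_rot: [3.14, 0.006, 3.124]
contact_force: [-0.4, -0.5, -0.6]
opening: 0.0577
grip_force: 0.0
```

Request:
step_arm:
  motion:
    - [[2, -4, -1], 0]
    - [[2, -4, -1], 0]
    - [[2, -4, -1], 0]
    - [[2, -4, -1], 0]
    - [[2, -4, -1], 0]
    - [[2, -4, -1], 0]
    - [[2, -4, -1], 0]

```text
time: 31.0
tool_pos: [0.4891, -0.0101, 0.2583]
tool_rot: [3.141, -0.001, 3.124]
contact_force: [0.1, 0.0, -0.1]
opening: 0.0576
grip_force: 0.0
```

Run:
```python
from h import *
c=shot('top');x=cv2.resize(c['pixels'][170:265,160:255],None,fx=4,fy=4)
c=shot('side');y=cv2.resize(c['pixels'][130:390,230:430],None,fx=1.46,fy=1.46)
cv2.imwrite('pics/p8.png',np.hstack([x,cv2.copyMakeBorder(y,0,1,0,0,0)[:380]])[:,:,::-1])
print(robot.observe()['contact_force'])
```

```text
[0.56364973 0.46009587 0.25948615]
```

View pics/p8.png

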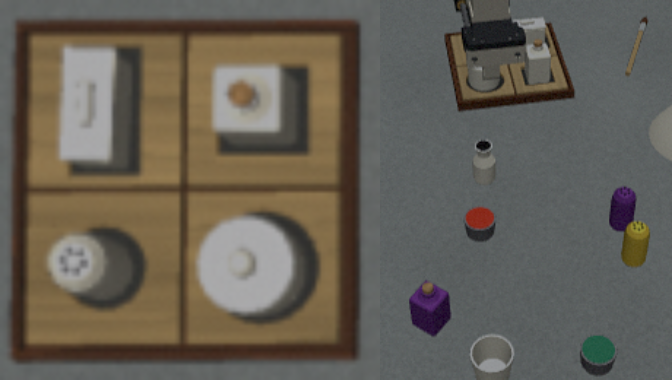

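All four pieces are seated upright: oblong (88,105), square (245,98), shaker (75,262) and pot (240,262) in the crop. The vase, cup and look-alikes are where they were.

```bash
python3 -c "
from cell import robot
print(robot.hand_in())"
```

```text
the job is handed in; nothing more can be done
None
```

The pot, shaker, oblong and square were set down in that order, each upright in its own pocket, the cup, vase and look-alikes were left alone, and the job was handed in at about 31 s of robot time; one stray call with `hand` 300 was refused and moved nothing.

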